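# Find the rocking pan lid and seat it

## Task

Three filled pans stand in a row on the tray, each with a lid, and one of the lids is not seated and rocks. Work along the row from left to right and press down on each lid with the fingertips to feel whether it is home, and push the one that rocks across with the fingertips until its lip drops into the pan and it lies flat, so that in the end all three lids are fully seated. Do not lift any lid off its pan, and leave the tape, pen, cup and shaker beside the tray where they are.

Things in the scene. Friction and masses are not known exactly. Their poses are not given: they have to be found in the camera images.
- tray: Long shallow aluminium tray, 218 x 605 x 15 mm, lying on the worktop with its long side across the robot's front; it does not move. Origin: centre of its underside; x points away from the robot, y to the left along the row of pans, z up. The three pans stand on its 3 mm floor, one left, one middle, one right, about 200 mm apart.
- pan_1_mouth (a point): Centre of the mouth of steel food pan 1, level with the top of its flange, 103 mm above the worktop. The pan is 185 mm along its x (away from the robot) by 172 mm along its y, 100 mm high, and stands firm. The mouth is 162 x 150 mm; the flange round it is 11 mm wide. Which pan stands left, middle or right varies.
- pan_2_mouth (a point): Centre of the mouth of steel food pan 2, level with the top of its flange, 103 mm above the worktop. The pan is 185 mm along its x (away from the robot) by 172 mm along its y, 100 mm high, and stands firm. The mouth is 162 x 150 mm; the flange round it is 11 mm wide. Which pan stands left, middle or right varies.
- pan_3_mouth (a point): Centre of the mouth of steel food pan 3, level with the top of its flange, 103 mm above the worktop. The pan is 185 mm along its x (away from the robot) by 172 mm along its y, 100 mm high, and stands firm. The mouth is 162 x 150 mm; the flange round it is 11 mm wide. Which pan stands left, middle or right varies.
- lid_1_centre (a point): Middle of the underside of the plate of dark blue plastic lid 1, on pan 1; z is the lid's upward normal. Plate 192 mm along x, 179 mm along y, 4 mm thick; on its middle a round knob, 36 mm across, 21 mm high. Below, a lip 151 x 139 mm with cut corners reaches 7 mm down and fits the pan's mouth with 5 mm play all round. Seated: level with the pan's mouth point.
- lid_2_centre (a point): Middle of the underside of the plate of dark blue plastic lid 2, on pan 2; z is the lid's upward normal. Plate 192 mm along x, 179 mm along y, 4 mm thick; on its middle a round knob, 36 mm across, 21 mm high. Below, a lip 151 x 139 mm with cut corners reaches 7 mm down and fits the pan's mouth with 5 mm play all round. Seated: level with the pan's mouth point.
- lid_3_centre (a point): Middle of the underside of the plate of dark blue plastic lid 3, on pan 3; z is the lid's upward normal. Plate 192 mm along x, 179 mm along y, 4 mm thick; on its middle a round knob, 36 mm across, 21 mm high. Below, a lip 151 x 139 mm with cut corners reaches 7 mm down and fits the pan's mouth with 5 mm play all round. Seated: level with the pan's mouth point.
- lid_1: Lid 1 as a body, same origin; loose, about 0.26 kg. Seated, it does not give when pressed. The unseated one lies 8 to 11 mm off both in +x and in +y of its pan, its lip riding on the flange on those sides: its middle stands 5 to 7 mm high and it rocks about a diagonal at a light press on its high corner. Pushed by knob or edge (a few newtons) to the pan's middle, it drops home.
- lid_2: Lid 2 as a body, same origin; loose, about 0.26 kg. Seated, it does not give when pressed. The unseated one lies 8 to 11 mm off both in +x and in +y of its pan, its lip riding on the flange on those sides: its middle stands 5 to 7 mm high and it rocks about a diagonal at a light press on its high corner. Pushed by knob or edge (a few newtons) to the pan's middle, it drops home.
- lid_3: Lid 3 as a body, same origin; loose, about 0.26 kg. Seated, it does not give when pressed. The unseated one lies 8 to 11 mm off both in +x and in +y of its pan, its lip riding on the flange on those sides: its middle stands 5 to 7 mm high and it rocks about a diagonal at a light press on its high corner. Pushed by knob or edge (a few newtons) to the pan's middle, it drops home.
- date_tape: Roll of cream masking tape lying flat on the worktop to the right of the tray, 103 mm across, 25 mm high; origin at the centre of its underside. A bystander.
- marker: White marker pen with a green cap lying on the worktop near the tape, 135 mm long, 17 mm thick; origin at the middle of its underside. A bystander.
- ramekin: White glazed cup, 67 mm across, 42 mm high, to the right of the tray; origin at the centre of its underside. A bystander.
- salt_shaker: Clear salt shaker with a grey cap, 44 mm across, 90 mm high, to the right of the tray; origin at the centre of its underside. A bystander.

How it is judged:
On the way, in this order (a step that is already met when the one before it is completed fails the run):
1. the left lid is pressed with the fingertips (over 2 N) (((contact force between the fingers and lid_1 above 2 N and y of pan_1_mouth in the frame of tray above 0.1 m) or (contact force between the fingers and lid_2 above 2 N and y of pan_2_mouth in the frame of tray above 0.1 m) or (contact force between the fingers and lid_3 above 2 N and y of pan_3_mouth in the frame of tray above 0.1 m))), for 0.1 s.
2. the middle lid is pressed with the fingertips (over 2 N) (((contact force between the fingers and lid_1 above 2 N and y of pan_1_mouth in the frame of tray between -0.1 and 0.1 m) or (contact force between the fingers and lid_2 above 2 N and y of pan_2_mouth in the frame of tray between -0.1 and 0.1 m) or (contact force between the fingers and lid_3 above 2 N and y of pan_3_mouth in the frame of tray between -0.1 and 0.1 m))), for 0.1 s.
3. the right lid is pressed with the fingertips (over 2 N) (((contact force between the fingers and lid_1 above 2 N and y of pan_1_mouth in the frame of tray below -0.1 m) or (contact force between the fingers and lid_2 above 2 N and y of pan_2_mouth in the frame of tray below -0.1 m) or (contact force between the fingers and lid_3 above 2 N and y of pan_3_mouth in the frame of tray below -0.1 m))), for 0.1 s.
At the end, for the whole second after the job is handed in: All three lids are seated and at rest: each lid's centre within 2.5 mm of the height of its pan's mouth, within 11 mm of the mouth's centre from above (the play of the lip), and level to 0.02 rad (z of lid_1_centre in the frame of pan_1_mouth between -0.004 and 0.0025 m and horizontal distance between lid_1_centre and pan_1_mouth below 0.011 m and angle between each of lid_1_centre, lid_2_centre, lid_3_centre's own z axis and vertical below 0.02 rad and linear speed of each of lid_1, lid_2, lid_3 below 0.02 m/s and z of lid_2_centre in the frame of pan_2_mouth between -0.004 and 0.0025 m and horizontal distance between lid_2_centre and pan_2_mouth below 0.011 m and z of lid_3_centre in the frame of pan_3_mouth between -0.004 and 0.0025 m and horizontal distance between lid_3_centre and pan_3_mouth below 0.011 m); the robot touches nothing.
It fails at once if a lid is lifted (its middle more than 25 mm above the pan's mouth) (z of lid_1_centre in the frame of pan_1_mouth above 0.025 m or z of lid_2_centre in the frame of pan_2_mouth above 0.025 m or z of lid_3_centre in the frame of pan_3_mouth above 0.025 m).
It fails at once if the roll of tape is moved by more than 25 mm (distance of date_tape from where it was at the start of the episode above 0.025 m).
It fails at once if the marker pen is moved by more than 25 mm (distance of marker from where it was at the start of the episode above 0.025 m).
It fails at once if the ramekin is moved by more than 25 mm (distance of ramekin from where it was at the start of the episode above 0.025 m).
It fails at once if the salt shaker is moved by more than 25 mm (distance of salt_shaker from where it was at the start of the episode above 0.025 m).
It also fails if it takes over 69 s, if anything falls off the work surface, if the arm or the gripper's body presses on something with over 40 N, if the wrist force passes 120 N, or if a joint passes its speed limit or range.

## Robot

A 6-joint arm with a two-finger parallel gripper is mounted at the origin on a cart in front of the work surface, level with it; the furniture and walls round the work are solid. World frame = base frame: x ahead of the robot, y to its left, z up, the work surface at z = 0. Lengths are in m, angles in rad, forces in N, time in s.
With the tool pointing down it reaches from about 0.325 to 0.85 m from the base axis. Payload 15.5 kg.
Tool frame: the origin (TCP) lies midway between the tips of the shut fingers; the grasp point (between the pads) lies 19 mm behind it; z points along the fingers, x is the direction in which the jaws open and shut, and the axes are right-handed (so a half turn about z gives the same grasp; the last joint's range is limited). The gripper opens to 91 mm and grips with 3 to 60 N. Pads are 32 mm wide; open, the fingers measure 118 mm over their backs; the gripper's body (76 mm by 178 mm) begins 60 mm behind the grasp point.
Start: joints at [-1.373, 0.494, 1.345, -0, 1.302, -0.096], TCP at [0.181, -0.598, 0.214] pointing down, gripper open.
Joint ranges: [-2.91, 2.91], [-0.82, 2.16], [0.22, 2.67], [-1.22, 4.37], [0.12, 2.79], [-3.08, 3.08]. Speed limits (rad/s): [1.89, 1.89, 2.57, 3.01, 3.01, 3.01].

## Interface

Orientations are given as [roll, pitch, yaw] about the fixed x, y, z axes, in that order (R = Rz(yaw) Ry(pitch) Rx(roll)).
In Python, from plant import r gives the robot as it stands.
- The arm moves only by the tool move_arm, never from a script. Its argument "rows" is a list of rows, each an object with "jaw": the closure, from 0 (fully open) to 1 (shut); "travel": the shift along the tool's x, y, z scaled (see below), a list of three; "angular": the turn, a rotation vector about the tool's x, y, z scaled (see below), a list of three. A call has 1 to 8 rows; each row is the pose to reach, as a shift and turn from the pose commanded when the call began, along the tool's axes at that moment, turning the shorter way round; what a row does not reach only later rows make up. The controller multiplies each number of a shift by 0.1 m and each number of a turn by 360 degrees. A row lasts 1/10 s, in which the tool goes at most 50 mm and 8.59 degrees, less where a joint would pass 70% of its speed; a pose out of reach is approached as far as the arm can. A call with a number of a shift or a turn outside -1 to 1 is refused whole. A call with a gripper value outside its range is refused whole. The fingers move at their own pace and stop on an object; "grip_force" is the grip in N (left out, the last holds). Time passes only in rows, so rows that repeat a pose let the fingers close. It gives the time, the measured TCP pose, the force and the opening at its end, in the units of the state.
- r.sense(): the state, without advancing time (a new reading comes with each control period).
- r.snapshot(name): name is "scene" or "side" or "wrist"; returns (picture, depth): 400x640x3 uint8, red, green, blue; 400x640 float32, m along the optical axis (not along the pixel's ray), 0 where there is no reading.
- r.camera_info(name): a dict with "K" (3x3 intrinsics, pixels), "eye" and "attitude" of the camera in the world; the wrist camera has in their place "tool_from_camera" (4x4, takes a point from camera to tool coordinates, whose origin is the TCP and whose axes are the tool frame's). Camera axes: x right, y up, looking along -z (the intrinsics and any distortion apply to the point x, -y, -z); pixel columns grow to the right and rows downward; lengths in m; the calibration is good to about 2 mm. The wrist camera is an equidistant fisheye: a pixel r from the principal point sees the ray r / f radians off the axis. A picture is of the moment at which its call begins: read the wrist's pose just before it. camera_info takes no time and is no camera call.
- r.hand_in(): hands the job in, once; it reports no verdict.
The state is a dict: "t": time; "joints": joint angles; "qd": joint speeds; "tau": joint torques, N m; "ee_pos": TCP position; "tool_rot": TCP orientation; "wrist_force": force on the tool from outside, world axes, zero at the start; "wrist_torque": the same for the moment, N m; "gripper_width": opening from 0.0 (shut) to 1.0 (fully open).
Only numpy, scipy, OpenCV 4.12 (cv2) and the standard library are available. Lean on these libraries where they do the work, as an engineer would, in place of code of your own. Each camera call takes 0.05 s, during which the arm holds its last target.

## Working session

There is one attempt and no reset: what is moved stays moved. The work goes in short steps, Python scripts to look and compute and a tool call to move; the robot and the scene stay as the last step left them, time stands still between calls to the robot, and variables do not carry over. Pictures are saved under pics/ and viewed, and the job is handed in when it is done.

Besides the shell and the picture viewer there is one more tool, called in YAML: its name, and indented under it one key for each argument. move_arm: Moves the arm, as the interface text tells. Shifts and turns lie within -1 to 1; 1 stands for 0.1 m of shift or 360 degrees of turn. Its arguments: {"type":"object","properties":{"rows":{"type":"array","items":{"type":"object","properties":{"jaw":{"type":"number"},"travel":{"type":"array","items":{"type":"number","minimum":-1,"maximum":1}},"angular":{"type":"array","items":{"type":"number","minimum":-1,"maximum":1}}}}},"grip_force":{"type":"number"}},"required":["rows"]}

```bash
mkdir -p pics; ls
python3 - <<'E'
from plant import r
import cv2,numpy as np
print(r.sense())
for n in("scene","side"):
    p,d=r.snapshot(n); cv2.imwrite(f"pics/{n}0.png",p[:,:,::-1]); np.save(f"pics/{n}0.npy",d)
    print(n,r.camera_info(n))
print(r.camera_info("wrist"))
E
```

```text
pics
{'t': 0.0, 'joints': array([-1.37249192e+00,  4.94199296e-01,  1.34612543e+00,  3.21063480e-05,
        1.30252879e+00, -9.55142868e-02]), 'qd': array([-1.65098105e-05, -2.13735345e-04,  8.14246591e-04,  1.23726720e-03,
        1.90771184e-04, -1.40817491e-03]), 'tau': array([-1.90621460e-03, -8.78834081e+01, -3.81852007e+01,  7.04492326e-02,
        5.33562619e-02, -4.08430026e-05]), 'ee_pos': array([ 0.18093418, -0.59783239,  0.21333019]), 'tool_rot': array([-3.14144160e+00,  1.25216140e-03, -1.27698607e+00]), 'wrist_force': array([ 0.03491166, -0.06991752, -0.5734123 ]), 'wrist_torque': array([-0.00392336, -0.00642324,  0.01480555]), 'gripper_width': 0.9991139693025775}
scene {'K': array([[471.07788466,   0.        , 320.38620538],
       [  0.        , 471.07788466, 199.30657818],
       [  0.        ,   0.        ,   1.        ]]), 'eye': array([0.70051755, 0.79336202, 1.42273096]), 'attitude': array([0.64653797, 0.00889847, 2.9580037 ])}
side {'K': array([[452.24942233,   0.        , 316.84331884],
       [  0.        , 452.24942233, 201.42946714],
       [  0.        ,   0.        ,   1.        ]]), 'eye': array([-0.22866089,  1.026595  ,  0.86323409]), 'attitude': array([ 1.0694677 , -0.01207444, -2.58336726])}
{'K': array([[309.70691629,   0.        , 315.04180338],
       [  0.        , 309.70691629, 197.50362887],
       [  0.        ,   0.        ,   1.        ]]), 'tool_from_camera': array([[ 9.99999541e-01, -4.95448595e-04, -8.19779393e-04,
         1.74821824e-04],
       [-6.80713540e-04, -9.69697691e-01, -2.44307030e-01,
        -6.85709039e-02],
       [-6.73896609e-04,  2.44307476e-01, -9.69697583e-01,
        -1.70095965e-01],
       [ 0.00000000e+00,  0.00000000e+00,  0.00000000e+00,
         1.00000000e+00]])}
```

View pics/scene0.png

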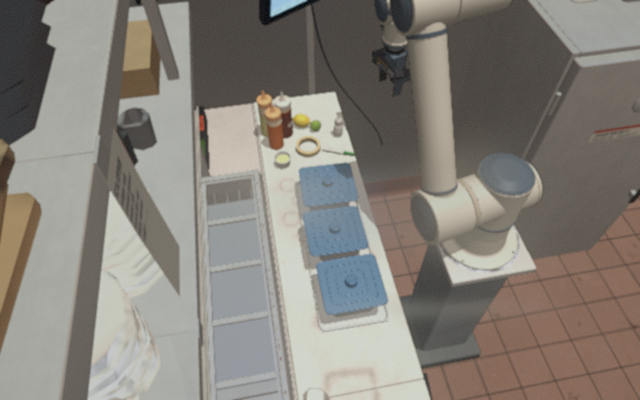

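View pics/side0.png

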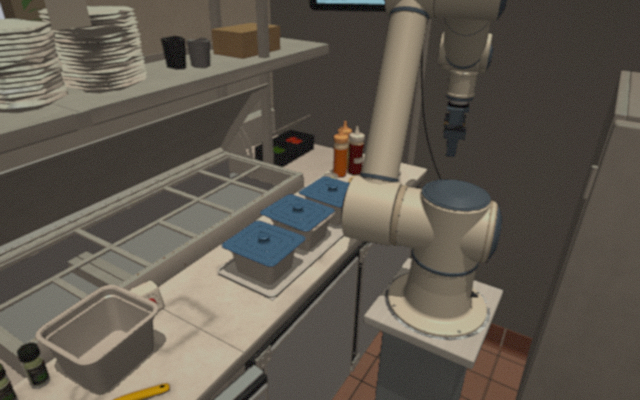

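The scene view shows three blue lids, with knobs near (328,184), (336,229) and (351,281). The bystanders are at about (308,146) and beyond. The side view shows the same row, with knobs at (332,188), (298,209) and (264,239).

```bash
cat > h.py <<'E'
import numpy as np,cv2
from scipy.spatial.transform import Rotation as R
from plant import r
def cloud(d,c):
    K=c["K"];v,u=np.mgrid[:d.shape[0],:d.shape[1]]
    P=np.stack([(u-K[0,2])/K[0,0]*d,-(v-K[1,2])/K[1,1]*d,-d],-1)
    return P@R.from_euler("xyz",c["attitude"]).as_matrix().T+c["eye"]
def lids(img,P):
    hsv=cv2.cvtColor(img,cv2.COLOR_BGR2HSV)
    m=((hsv[...,0]>95)&(hsv[...,0]<125)&(hsv[...,1]>90)&(P[...,2]>.08)&(P[...,2]<.16)&(P[...,0]>.2)&(P[...,0]<.9)).astype(np.uint8)
    m=cv2.morphologyEx(m,cv2.MORPH_OPEN,np.ones((3,3)))
    n,l,s,c=cv2.connectedComponentsWithStats(m)
    return [(l==i) for i in range(1,n) if s[i,4]>300]
E
python3 - <<'E'
from h import *
for n in("scene","side"):
    img=cv2.imread(f"pics/{n}0.png");P=cloud(np.load(f"pics/{n}0.npy"),r.camera_info(n))
    for m in lids(img,P):
        Q=P[m]; pl=Q[:,2]<np.median(Q[:,2])+.008
        A=np.c_[Q[pl][:,:2]-Q[pl][:,:2].mean(0),np.ones(pl.sum())]
        co=np.linalg.lstsq(A,Q[pl][:,2],rcond=None)[0]
        rect=cv2.minAreaRect((Q[pl][:,:2]*1000).astype(np.float32))
        k=Q[Q[:,2]>np.median(Q[:,2])+.015]
        print(n,m.sum(),"rect mm",rect,"plane",co.round(4),"knob",k.mean(0).round(4),len(k))
    # tray/worktop heights
E
```

```text
side 807 rect mm ((494.35833740234375, -247.46261596679688), (173.16896057128906, 178.916259765625), 86.46390533447266) plane [-0.0011  0.0004  0.1068] knob [ 0.492  -0.2488  0.1269] 42
side 1426 rect mm ((507.195556640625, -46.65461730957031), (190.87435913085938, 179.98277282714844), 0.6069334745407104) plane [0.0335 0.0379 0.1134] knob [ 0.5064 -0.0453  0.1336] 53
side 2067 rect mm ((496.2515869140625, 149.20327758789062), (180.7728271484375, 193.97499084472656), 89.7445068359375) plane [0.0002 0.0027 0.1071] knob [0.4961 0.1517 0.1277] 71
```

Run:
```python
from h import *
n="scene"
img=cv2.imread(f"pics/{n}0.png");P=cloud(np.load(f"pics/{n}0.npy"),r.camera_info(n))
hsv=cv2.cvtColor(img,cv2.COLOR_BGR2HSV)
for (u,v) in [(345,180),(350,240),(365,300),(351,281),(336,229)]: print(hsv[v,u],P[v,u].round(3))
for th in (90,):
    m=((hsv[...,0]>95)&(hsv[...,0]<125)&(hsv[...,1]>th)).astype(np.uint8); print(m.sum())
m=((hsv[...,0]>95)&(hsv[...,0]<125)&(hsv[...,1]>90))
l,nn=None,None
c,l,s,ce=cv2.connectedComponentsWithStats(m.astype(np.uint8))
for i in range(1,c):
    if s[i,4]>800 and 290<ce[i][0]<390 and 150<ce[i][1]<330:
        Q=P[l==i];print(s[i],np.median(Q,0))
        Q=Q[np.abs(Q[:,2]-np.median(Q[:,2]))<.03]
        pl=Q[:,2]<np.median(Q[:,2])+.008
        A=np.c_[Q[pl][:,:2]-Q[pl][:,:2].mean(0),np.ones(pl.sum())]
        print(np.linalg.lstsq(A,Q[pl][:,2],rcond=None)[0].round(4),cv2.minAreaRect((Q[pl][:,:2]*1000).astype(np.float32)), Q[Q[:,2]>np.median(Q[:,2])+.015].mean(0))
```

```text
[104  65 149] [ 0.427 -0.255  0.106]
[104  78 153] [0.467 0.    0.111]
[103  74 162] [0.468 0.214 0.108]
[103  88 151] [0.499 0.154 0.127]
[103  59 155] [ 0.506 -0.037  0.133]
88
```

Run:
```python
from h import *
n="scene"
img=cv2.imread(f"pics/{n}0.png");P=cloud(np.load(f"pics/{n}0.npy"),r.camera_info(n))
hsv=cv2.cvtColor(img,cv2.COLOR_BGR2HSV)
m=((hsv[...,0]>95)&(hsv[...,0]<125)&(hsv[...,1]>45)&(P[...,2]>.085)&(P[...,2]<.16))
c,l,s,ce=cv2.connectedComponentsWithStats(m.astype(np.uint8))
for i in range(1,c):
    if s[i,4]>800 and 290<ce[i][0]<390 and 150<ce[i][1]<330:
        Q=P[l==i]
        pl=Q[:,2]<np.median(Q[:,2])+.008
        A=np.c_[Q[pl][:,:2]-Q[pl][:,:2].mean(0),np.ones(pl.sum())]
        print(s[i,4],np.linalg.lstsq(A,Q[pl][:,2],rcond=None)[0].round(4),cv2.minAreaRect((Q[pl][:,:2]*1000).astype(np.float32)), Q[Q[:,2]>np.median(Q[:,2])+.015].mean(0))
# tray & pans in side view: pan bodies, points 0.02<z<0.09
for n in("scene","side"):
    P=cloud(np.load(f"pics/{n}0.npy"),r.camera_info(n))
    g=(P[...,0]>.35)&(P[...,0]<.65)&(P[...,1]>-.4)&(P[...,1]<.3)
    for a,b in((.008,.02),(.03,.09)):
        Q=P[g&(P[...,2]>a)&(P[...,2]<b)]
        print(n,a,len(Q),np.percentile(Q,[0,2,98,100],axis=0).round(3).tolist())
    if n=="side":
        Q=P[g&(P[...,2]>.04)&(P[...,2]<.095)]
        for y0 in(.15,-.05,-.25):
            q=Q[np.abs(Q[:,1]-y0)<.1]; print(y0,len(q),np.percentile(q,[1,50,99],axis=0).round(4).tolist())
# objects near for clearance
P=cloud(np.load("pics/scene0.npy"),r.camera_info("scene"))
g=(P[...,0]>.2)&(P[...,0]<.9)&(P[...,1]>-.8)&(P[...,1]<.6)
for zz in (.15,.3,.5):
    q=P[g&(P[...,2]>zz)]; print(zz,len(q), np.percentile(q,[0,50,100],axis=0).round(2).tolist() if len(q) else '')
```

```text
1807 [-0.001   0.0034  0.106 ] ((491.6003112792969, -251.60385131835938), (182.0859375, 187.26702880859375), 88.30625915527344) [ 0.4920914  -0.25204718  0.12717443]
2468 [0.0312 0.0378 0.1125] ((508.87274169921875, -48.18238067626953), (184.28977966308594, 189.8098602294922), 89.42149353027344) [ 0.50791896 -0.0471288   0.13380539]
3200 [-0.0005  0.002   0.1062] ((497.1067199707031, 147.7113800048828), (191.79815673828125, 183.70236206054688), 0.6350924968719482) [0.49749845 0.14944153 0.12792526]
scene 0.008 599 [[0.364, -0.36, 0.008], [0.384, -0.343, 0.008], [0.612, 0.251, 0.019], [0.626, 0.289, 0.02]]
scene 0.03 351 [[0.424, -0.204, 0.03], [0.433, -0.193, 0.031], [0.564, 0.216, 0.075], [0.57, 0.218, 0.08]]
side 0.008 622 [[0.383, -0.206, 0.008], [0.387, -0.191, 0.008], [0.611, 0.252, 0.02], [0.615, 0.255, 0.02]]
side 0.03 1275 [[0.419, -0.199, 0.03], [0.422, -0.189, 0.031], [0.557, 0.222, 0.088], [0.574, 0.226, 0.09]]
0.15 608 [[0.4211, 0.1002, 0.0406], [0.4542, 0.2146, 0.0625], [0.5609, 0.2239, 0.0886]]
-0.05 338 [[0.4215, -0.1061, 0.0405], [0.4305, 0.0037, 0.0726], [0.5636, 0.02, 0.0918]]
-0.25 141 [[0.423, -0.1971, 0.0416], [0.4422, -0.1809, 0.0807], [0.5656, -0.1708, 0.0941]]
0.15 29987 [[0.2, -0.8, 0.15], [0.88, 0.15, 0.75], [0.9, 0.6, 1.03]]
0.3 28383 [[0.2, -0.8, 0.3], [0.89, 0.2, 0.77], [0.9, 0.6, 1.03]]
0.5 20692 [[0.2, -0.71, 0.5], [0.89, 0.32, 0.95], [0.9, 0.6, 1.03]]
```

Left and right lids lie level at a top height of about 0.107, so they look seated. The middle one is 6 mm high and tilted 0.03/0.04 rad, rising toward +x and +y. I'll shut the jaw partway, travel to the left lid and press each lid next to its knob, on the +x+y side.

move_arm:
  rows:
    - {"jaw": 0.85,"travel": [-0.45,-0.38,0],"angular": [0,0,0]}
    - {"jaw": 0.85,"travel": [-1,-0.85,0],"angular": [0,0,0]}
    - {"jaw": 0.85,"travel": [-1,-0.85,0],"angular": [0,0,0]}
  grip_force: 20

```text
t: 0.4
ee_pos: [0.2339, -0.4747, 0.2135]
tool_rot: [-3.141, 0.002, -1.277]
wrist_force: [0.2, -0.7, 0.6]
gripper_width: 0.769
```

move_arm:
  rows:
    - {"jaw": 0.85,"travel": [-0.5,-0.4,0],"angular": [0,0,0]}
    - {"jaw": 0.85,"travel": [-1,-0.85,0],"angular": [0,0,0]}
    - {"jaw": 0.85,"travel": [-1,-0.85,0],"angular": [0,0,0]}

```text
t: 0.7
ee_pos: [0.2861, -0.3543, 0.2137]
tool_rot: [-3.142, 0.001, -1.276]
wrist_force: [0.3, 0.1, -0.1]
gripper_width: 0.503
```

move_arm:
  rows:
    - {"jaw": 0.85,"travel": [-0.5,-0.4,0],"angular": [0,0,0]}
    - {"jaw": 0.85,"travel": [-1,-0.85,0],"angular": [0,0,0]}
    - {"jaw": 0.85,"travel": [-1,-0.85,0],"angular": [0,0,0]}

```text
t: 1.0
ee_pos: [0.3384, -0.2343, 0.2138]
tool_rot: [3.142, 0.001, -1.276]
wrist_force: [0.7, 0.1, -0.3]
gripper_width: 0.236
```

move_arm:
  rows:
    - {"jaw": 0.85,"travel": [-0.5,-0.4,0],"angular": [0,0,0]}
    - {"jaw": 0.85,"travel": [-1,-0.85,0],"angular": [0,0,0]}
    - {"jaw": 0.85,"travel": [-1,-0.85,0],"angular": [0,0,0]}

```text
t: 1.3
ee_pos: [0.391, -0.1141, 0.2139]
tool_rot: [-3.142, 0.001, -1.276]
wrist_force: [-0.2, -1.2, -0.0]
gripper_width: 0.151
```

move_arm:
  rows:
    - {"jaw": 0.85,"travel": [-0.5,-0.4,0],"angular": [0,0,0]}
    - {"jaw": 0.85,"travel": [-1,-0.85,0],"angular": [0,0,0]}
    - {"jaw": 0.85,"travel": [-1,-0.85,0],"angular": [0,0,0]}

```text
t: 1.6
ee_pos: [0.4436, 0.0063, 0.2139]
tool_rot: [-3.141, 0.0, -1.276]
wrist_force: [0.2, -1.2, 0.3]
gripper_width: 0.15
```

move_arm:
  rows:
    - {"jaw": 0.85,"travel": [-0.36,-0.34,0],"angular": [0,0,-0.02]}
    - {"jaw": 0.85,"travel": [-0.73,-0.68,0],"angular": [0,0,-0.04]}
    - {"jaw": 0.85,"travel": [-0.73,-0.68,0.2],"angular": [0,0,-0.06]}
    - {"jaw": 0.85,"travel": [-0.73,-0.68,0.4],"angular": [0,0,-0.078]}
    - {"jaw": 0.85,"travel": [-0.73,-0.68,0.4],"angular": [0,0,-0.078]}

```text
t: 2.1
ee_pos: [0.4853, 0.0933, 0.1718]
tool_rot: [3.138, 0.003, -0.784]
wrist_force: [-0.2, -0.2, 0.4]
gripper_width: 0.148
```

move_arm:
  rows:
    - {"jaw": 0.85,"travel": [-0.16,-0.5,0],"angular": [0,0,0]}
    - {"jaw": 0.85,"travel": [-0.32,-0.98,0],"angular": [0,0,0]}
    - {"jaw": 0.85,"travel": [-0.32,-0.98,0.3],"angular": [0,0,0]}
    - {"jaw": 0.85,"travel": [-0.32,-0.98,0.5],"angular": [0,0,0]}
    - {"jaw": 0.85,"travel": [-0.32,-0.98,0.5],"angular": [0,0,0]}
    - {"jaw": 0.85,"travel": [-0.32,-0.98,0.5],"angular": [0,0,0]}

```text
t: 2.7
ee_pos: [0.534, 0.1845, 0.1249]
tool_rot: [-3.142, -0.0, -0.79]
wrist_force: [-0.3, -0.6, 0.8]
gripper_width: 0.152
```

Run:
```python
from h import *
s=r.sense();print(s["ee_pos"],s["tool_rot"],s["wrist_force"])
p,d=r.snapshot("wrist");cv2.imwrite("pics/w1.png",p[:,:,::-1])
```

```text
[0.53397064 0.1845278  0.12486806] [-3.14156407e+00 -3.10676864e-05 -7.89528743e-01] [-0.33162168 -0.60302635  0.7502928 ]
```

View pics/w1.png

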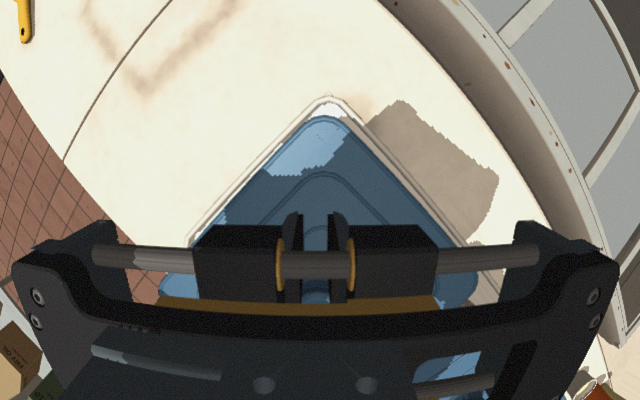

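The wrist view shows the fingertips near (315,225), centred over the lid on its corner side. The lid corner is at (328,100), and the knob is hidden behind the fingers. Now I'll press in small steps.

move_arm:
  rows:
    - {"jaw": 0.85,"travel": [0,0,0.12],"angular": [0,0,0]}
    - {"jaw": 0.85,"travel": [0,0,0.16],"angular": [0,0,0]}
    - {"jaw": 0.85,"travel": [0,0,0.17],"angular": [0,0,0]}
    - {"jaw": 0.85,"travel": [0,0,0.17],"angular": [0,0,0]}

```text
t: 3.15
ee_pos: [0.5337, 0.1846, 0.1073]
tool_rot: [3.142, -0.0, -0.787]
wrist_force: [-2.6, -2.6, 7.8]
gripper_width: 0.149
```

move_arm:
  rows:
    - {"jaw": 0.85,"travel": [0,0,0.01],"angular": [0,0,0]}
    - {"jaw": 0.85,"travel": [0,0,0.01],"angular": [0,0,0]}

```text
t: 3.35
ee_pos: [0.5337, 0.1846, 0.1072]
tool_rot: [-3.141, -0.0, -0.787]
wrist_force: [-8.4, -4.0, 25.9]
gripper_width: 0.15
```

move_arm:
  rows:
    - {"jaw": 0.85,"travel": [0,0,0.01],"angular": [0,0,0]}
    - {"jaw": 0.85,"travel": [0,0,0.01],"angular": [0,0,0]}

```text
t: 3.55
ee_pos: [0.5337, 0.1846, 0.1071]
tool_rot: [-3.141, -0.001, -0.787]
wrist_force: [-12.6, -4.8, 44.4]
gripper_width: 0.15
```

The left lid is home: it gave 0.2 mm while the force rose to 44 N. Next is the middle lid.

move_arm:
  rows:
    - {"jaw": 0.85,"travel": [0,0,-0.45],"angular": [0,0,0]}
    - {"jaw": 0.85,"travel": [0.4,0.36,-0.45],"angular": [0,0,0]}
    - {"jaw": 0.85,"travel": [0.72,0.66,-0.45],"angular": [0,0,0]}

```text
t: 3.85
ee_pos: [0.5386, 0.0868, 0.1512]
tool_rot: [-3.139, -0.002, -0.785]
wrist_force: [-0.2, 0.3, 0.6]
gripper_width: 0.15
```

move_arm:
  rows:
    - {"jaw": 0.85,"travel": [0.36,0.33,0],"angular": [0,0,0]}
    - {"jaw": 0.85,"travel": [0.72,0.67,0],"angular": [0,0,0]}
    - {"jaw": 0.85,"travel": [0.72,0.67,0.2],"angular": [0,0,0]}
    - {"jaw": 0.85,"travel": [0.72,0.67,0.2],"angular": [0,0,0]}

```text
t: 4.25
ee_pos: [0.54, -0.0123, 0.1284]
tool_rot: [3.14, 0.002, -0.79]
wrist_force: [0.5, 1.1, -0.8]
gripper_width: 0.149
```

move_arm:
  rows:
    - {"jaw": 0.85,"travel": [0,0,0.08],"angular": [0,0,0]}
    - {"jaw": 0.85,"travel": [0,0,0.11],"angular": [0,0,0]}
    - {"jaw": 0.85,"travel": [0,0,0.11],"angular": [0,0,0]}

```text
t: 4.55
ee_pos: [0.5411, -0.0101, 0.1188]
tool_rot: [3.141, 0.0, -0.786]
wrist_force: [0.1, 1.0, 0.5]
gripper_width: 0.149
```

move_arm:
  rows:
    - {"jaw": 0.85,"travel": [0,0,0.02],"angular": [0,0,0]}
    - {"jaw": 0.85,"travel": [0,0,0.02],"angular": [0,0,0]}

```text
t: 4.75
ee_pos: [0.5413, -0.0106, 0.117]
tool_rot: [-3.141, -0.0, -0.786]
wrist_force: [-0.5, 0.1, 0.0]
gripper_width: 0.148
```

move_arm:
  rows:
    - {"jaw": 0.85,"travel": [0,0,0.015],"angular": [0,0,0]}
    - {"jaw": 0.85,"travel": [0,0,0.015],"angular": [0,0,0]}

```text
t: 4.95
ee_pos: [0.5413, -0.0109, 0.1154]
tool_rot: [-3.141, -0.0, -0.787]
wrist_force: [0.1, -0.8, 0.5]
gripper_width: 0.152
```

move_arm:
  rows:
    - {"jaw": 0.85,"travel": [0,0,0.015],"angular": [0,0,0]}
    - {"jaw": 0.85,"travel": [0,0,0.015],"angular": [0,0,0]}

```text
t: 5.15
ee_pos: [0.5414, -0.011, 0.1143]
tool_rot: [-3.141, -0.0, -0.787]
wrist_force: [-1.8, 1.5, 9.0]
gripper_width: 0.15
```

move_arm:
  rows:
    - {"jaw": 0.85,"travel": [0,0,0.01],"angular": [0,0,0]}
    - {"jaw": 0.85,"travel": [0,0,0.01],"angular": [0,0,0]}

```text
t: 5.35
ee_pos: [0.5415, -0.011, 0.1142]
tool_rot: [-3.141, -0.001, -0.787]
wrist_force: [-6.1, 1.9, 26.3]
gripper_width: 0.15
```

move_arm:
  rows:
    - {"jaw": 0.85,"travel": [0,0,0.01],"angular": [0,0,0]}
    - {"jaw": 0.85,"travel": [0,0,0.01],"angular": [0,0,0]}

```text
t: 5.55
ee_pos: [0.5415, -0.011, 0.1141]
tool_rot: [-3.14, -0.001, -0.787]
wrist_force: [-12.1, 2.3, 45.8]
gripper_width: 0.148
```

Contact came at 0.1143, 7 mm higher than on the left lid, so the middle lid is up on its flange on the +x+y side. Now I'll push it by the knob toward −x−y.

move_arm:
  rows:
    - {"jaw": 0.85,"travel": [0,0,-0.075],"angular": [0,0,0]}
    - {"jaw": 0.85,"travel": [0,0.08,-0.075],"angular": [0,0,0]}
    - {"jaw": 0.85,"travel": [0,0.13,-0.075],"angular": [0,0,0]}
    - {"jaw": 0.85,"travel": [0,0.13,-0.075],"angular": [0,0,0]}

```text
t: 5.95
ee_pos: [0.531, -0.0208, 0.119]
tool_rot: [3.141, 0.001, -0.788]
wrist_force: [0.5, -0.6, -0.3]
gripper_width: 0.15
```

move_arm:
  rows:
    - {"jaw": 0.85,"travel": [0,0.02,0],"angular": [0,0,0]}
    - {"jaw": 0.85,"travel": [0,0.04,0],"angular": [0,0,0]}
    - {"jaw": 0.85,"travel": [0,0.04,0],"angular": [0,0,0]}

```text
t: 6.25
ee_pos: [0.529, -0.0232, 0.1192]
tool_rot: [3.141, 0.0, -0.787]
wrist_force: [0.9, -0.7, -0.3]
gripper_width: 0.151
```

move_arm:
  rows:
    - {"jaw": 0.85,"travel": [0,0.02,0],"angular": [0,0,0]}
    - {"jaw": 0.85,"travel": [0,0.04,0],"angular": [0,0,0]}
    - {"jaw": 0.85,"travel": [0,0.04,0],"angular": [0,0,0]}

```text
t: 6.55
ee_pos: [0.5261, -0.026, 0.1194]
tool_rot: [3.141, 0.0, -0.787]
wrist_force: [-0.4, -0.7, -0.2]
gripper_width: 0.149
```

move_arm:
  rows:
    - {"jaw": 0.85,"travel": [0,0.02,0],"angular": [0,0,0]}
    - {"jaw": 0.85,"travel": [0,0.04,0],"angular": [0,0,0]}
    - {"jaw": 0.85,"travel": [0,0.04,0],"angular": [0,0,0]}

```text
t: 6.85
ee_pos: [0.5233, -0.0288, 0.1194]
tool_rot: [3.141, 0.0, -0.787]
wrist_force: [-0.2, 1.9, 0.4]
gripper_width: 0.151
```

move_arm:
  rows:
    - {"jaw": 0.85,"travel": [0,0.02,0],"angular": [0,0,0]}
    - {"jaw": 0.85,"travel": [0,0.04,0],"angular": [0,0,0]}
    - {"jaw": 0.85,"travel": [0,0.04,0],"angular": [0,0,0]}

```text
t: 7.15
ee_pos: [0.5205, -0.0317, 0.1194]
tool_rot: [3.141, 0.0, -0.787]
wrist_force: [-0.4, -0.2, 0.5]
gripper_width: 0.15
```

```bash
cat > look.py <<'E'
import sys
from h import *
t=sys.argv[1]
n="side"
p,d=r.snapshot(n);img=np.ascontiguousarray(p[:,:,::-1]);cv2.imwrite(f"pics/side{t}.png",cv2.resize(img[150:310,200:400],None,fx=4,fy=3.7)[:600]);P=cloud(d,r.camera_info(n))
for m in lids(img,P):
    Q=P[m]; md=np.median(Q[:,2]);pl=Q[:,2]<md+.008
    A=np.c_[Q[pl][:,:2]-Q[pl][:,:2].mean(0),np.ones(pl.sum())]
    co=np.linalg.lstsq(A,Q[pl][:,2],rcond=None)[0]
    rect=cv2.minAreaRect((Q[pl][:,:2]*1000).astype(np.float32))
    print(m.sum(),np.round(rect[0],1),np.round(rect[1],1),co.round(4),Q[Q[:,2]>md+.015].mean(0).round(4))
E
python3 look.py 1
```

```text
1005 [ 490.4 -247.1] [175.5 189.3] [0.0003 0.0024 0.1068] [ 0.4909 -0.2477  0.1277]
986 [499.  -53.9] [191.9 176. ] [-0.0024  0.0042  0.107 ] [ 0.495  -0.0586  0.1276]
2000 [496.4 147.7] [185.9 192.8] [-0.0005  0.0029  0.1071] [0.4961 0.1518 0.1278]
```

The middle lid now measures flat at 0.107, the same as its neighbours. I'll back off, press again to feel it, then go to the right lid.

move_arm:
  rows:
    - {"jaw": 0.85,"travel": [0,-0.15,0],"angular": [0,0,0]}
    - {"jaw": 0.85,"travel": [0,-0.15,0],"angular": [0,0,0]}
    - {"jaw": 0.85,"travel": [0,-0.15,0.11],"angular": [0,0,0]}
    - {"jaw": 0.85,"travel": [0,-0.15,0.125],"angular": [0,0,0]}
    - {"jaw": 0.85,"travel": [0,-0.15,0.125],"angular": [0,0,0]}

```text
t: 7.7
ee_pos: [0.532, -0.0206, 0.1072]
tool_rot: [-3.14, -0.001, -0.787]
wrist_force: [-0.6, 4.3, 18.8]
gripper_width: 0.148
```

move_arm:
  rows:
    - {"jaw": 0.85,"travel": [0,0,0.01],"angular": [0,0,0]}
    - {"jaw": 0.85,"travel": [0,0,0.01],"angular": [0,0,0]}

```text
t: 7.9
ee_pos: [0.532, -0.0206, 0.1072]
tool_rot: [-3.14, -0.002, -0.787]
wrist_force: [-6.1, 5.5, 39.2]
gripper_width: 0.148
```

The middle lid is home, firm at 0.1072. Now the right lid.

move_arm:
  rows:
    - {"jaw": 0.85,"travel": [0,0,-0.45],"angular": [0,0,0]}
    - {"jaw": 0.85,"travel": [0.34,0.36,-0.45],"angular": [0,0,0]}
    - {"jaw": 0.85,"travel": [0.67,0.72,-0.45],"angular": [0,0,0]}

```text
t: 8.2
ee_pos: [0.528, -0.1197, 0.1514]
tool_rot: [-3.141, -0.002, -0.784]
wrist_force: [0.6, -0.1, 0.3]
gripper_width: 0.148
```

move_arm:
  rows:
    - {"jaw": 0.85,"travel": [0.33,0.36,0],"angular": [0,0,0]}
    - {"jaw": 0.85,"travel": [0.67,0.72,0],"angular": [0,0,0]}
    - {"jaw": 0.85,"travel": [0.67,0.72,0.2],"angular": [0,0,0]}
    - {"jaw": 0.85,"travel": [0.67,0.72,0.3],"angular": [0,0,0]}
    - {"jaw": 0.85,"travel": [0.67,0.72,0.3],"angular": [0,0,0]}

```text
t: 8.7
ee_pos: [0.5226, -0.2164, 0.119]
tool_rot: [3.141, 0.004, -0.787]
wrist_force: [-0.3, 0.2, -0.0]
gripper_width: 0.148
```

move_arm:
  rows:
    - {"jaw": 0.85,"travel": [0,0,0.09],"angular": [0,0,0]}
    - {"jaw": 0.85,"travel": [0,0,0.12],"angular": [0,0,0]}
    - {"jaw": 0.85,"travel": [0,0,0.12],"angular": [0,0,0]}

```text
t: 9.0
ee_pos: [0.5239, -0.2167, 0.1087]
tool_rot: [3.141, 0.001, -0.786]
wrist_force: [-0.0, 0.3, 0.6]
gripper_width: 0.149
```

move_arm:
  rows:
    - {"jaw": 0.85,"travel": [0,0,0.01],"angular": [0,0,0]}
    - {"jaw": 0.85,"travel": [0,0,0.01],"angular": [0,0,0]}

```text
t: 9.2
ee_pos: [0.5241, -0.2173, 0.1081]
tool_rot: [-3.141, -0.0, -0.787]
wrist_force: [0.4, 0.5, -0.1]
gripper_width: 0.151
```

move_arm:
  rows:
    - {"jaw": 0.85,"travel": [0,0,0.015],"angular": [0,0,0]}
    - {"jaw": 0.85,"travel": [0,0,0.015],"angular": [0,0,0]}

```text
t: 9.4
ee_pos: [0.5243, -0.2175, 0.1073]
tool_rot: [-3.141, -0.001, -0.787]
wrist_force: [-2.4, 2.2, 12.6]
gripper_width: 0.148
```

move_arm:
  rows:
    - {"jaw": 0.85,"travel": [0,0,0.012],"angular": [0,0,0]}
    - {"jaw": 0.85,"travel": [0,0,0.012],"angular": [0,0,0]}

```text
t: 9.6
ee_pos: [0.5243, -0.2176, 0.1072]
tool_rot: [-3.141, -0.002, -0.787]
wrist_force: [-8.9, 5.9, 35.1]
gripper_width: 0.151
```

The right lid is firm too. I'll rise clear and check.

move_arm:
  rows:
    - {"jaw": 0.85,"travel": [0,0,-0.3],"angular": [0,0,0]}
    - {"jaw": 0.85,"travel": [0,0,-0.8],"angular": [0,0,0]}
    - {"jaw": 0.85,"travel": [0,0,-1],"angular": [0,0,0]}

```text
t: 9.9
ee_pos: [0.5252, -0.2182, 0.2093]
tool_rot: [-3.14, -0.005, -0.787]
wrist_force: [1.3, -0.1, 0.1]
gripper_width: 0.148
```

move_arm:
  rows:
    - {"jaw": 0.85,"travel": [0,0.4,-0.4],"angular": [0,0,0]}
    - {"jaw": 0.85,"travel": [0,0.8,-0.8],"angular": [0,0,0]}
    - {"jaw": 0.85,"travel": [0,1,-1],"angular": [0,0,0]}
    - {"jaw": 0.85,"travel": [0,1,-1],"angular": [0,0,0]}

```text
t: 10.3
ee_pos: [0.4525, -0.2912, 0.3094]
tool_rot: [3.142, -0.007, -0.79]
wrist_force: [-0.2, 0.0, -1.7]
gripper_width: 0.153
```

```bash
python3 look.py 2; python3 -c "
from h import *
p,d=r.snapshot('scene');cv2.imwrite('pics/scene2.png',p[:,:,::-1])"
```

```text
894 [ 491.7 -245.8] [172.7 184. ] [-0.0019  0.0029  0.1069] [ 0.492  -0.2496  0.1268]
1389 [500.2 -56.2] [183.5 191.1] [-0.0002  0.0018  0.107 ] [ 0.4975 -0.0531  0.1276]
2063 [496.9 149.5] [192.2 183.2] [0.0006 0.0016 0.1071] [0.4963 0.1512 0.1278]
```

View pics/side2.png

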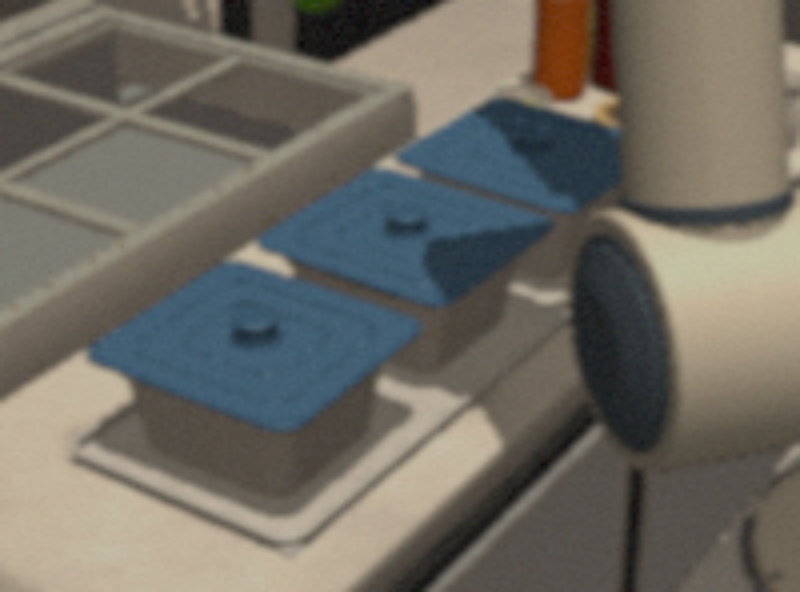

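View pics/scene2.png

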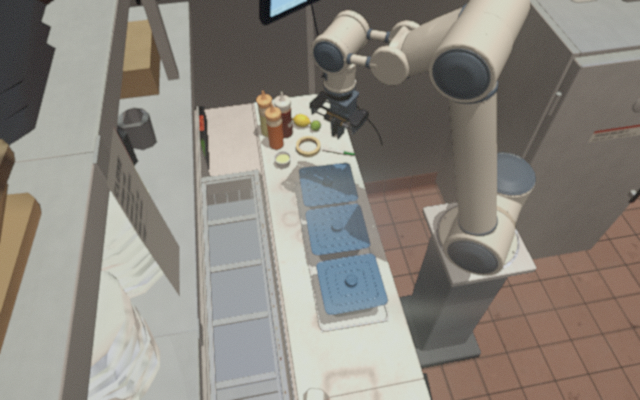

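The side view shows all three lids flat, with crop knobs at (530,140), (405,225) and (257,330). In the scene view the tape (308,146), cup (283,159) and pen (340,152) are unmoved, and the arm is clear. The shaker, at about (338,125), is hidden behind the gripper, which never went near it.

```bash
python3 -c "
from plant import r
print(r.hand_in())"
```

```text
the job is handed in; nothing more can be done
None
```

I pressed the lids from left to right, found the middle one unseated, pushed it home, and handed the job in at about 10.5 s of the 69 s allowed.

- **Left and right lids:** both were firm at a height of 0.107 m, pressed with up to 44 N and 35 N.
- **Middle lid:** it stopped the fingers about 7 mm higher, at 0.114 m. I didn't feel it rock: it was firm where I pressed, beside the knob on the high side. The camera images had already shown it high and tilted. I pushed it by its knob toward −x−y until it dropped, and a second press was firm at 0.107 m.
- **Last camera check:** all three plates were at 0.107 m and level to within about 0.004 rad. The middle lid had moved about 10 mm in x and 7 mm in y, but I couldn't measure it against its pan's mouth, which the lid hides.
- **Bystanders:** the tape, pen and cup looked unmoved. The gripper hid the shaker in the last picture, so I couldn't check it, but the arm never went near it.

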